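Refit the lift-off door of a medicine locker

TASK

Close up the medicine locker: first push its drawer fully home, then take the loose door from its stand and lower it, without dropping it, so that both hinge sockets seat fully on the two upright pintles with the door standing well open. Let go of the door, push it shut, then slide the red-tabbed bolt all the way across in front of it. Do not disturb the jar, the ampoule tray or the steel bowl.

Things in the scene. Friction and masses are not known exactly. Their poses are not given: they have to be found in the camera images.
- locker: Fixed grey box, 160 deep (x) x 220 wide (y) x 193 mm high, on the table. Origin: centre of its underside. Its open front (130 mm wide opening, above which the top is set back 30 mm) faces its own -x and lies at x = -80 mm; +y is the hinge side, z up. An 11 mm thick rubber strip on the front, at y = -69 mm, is the stop on which the shut door rests.
- pintle_low (a point): Centre of the shoulder at the foot of the lower of two brass pintles, one straight above the other (110 mm apart) at locker x -98, y +85 mm; this shoulder is 35 mm above the table. Each pintle is 10 mm thick and stands up 24 mm from its shoulder, the top 10 mm tapering to a 3 mm tip. A seated socket's mouth lies here.
- pintle_up (a point): The same for the upper pintle; this shoulder is 145 mm above the table, the tip 169 mm. Each shoulder is the top of a 10 mm thick bracket of 11 mm radius, so the door's lower socket has to come in between the upper bracket and the lower pintle's tip (59 to 135 mm above the table).
- drawer (a joint): Drawer slide, m: 0 = fully home, grows as the drawer comes out towards the locker's -x, at most 0.09. It moves under about 2 N and stays where left; hard stop at 0.
- drawer_front (a point): Middle of the drawer's flat white outer front face, 140 mm above the table; the face is 122 mm wide (locker y -61 to +61) and reaches from 22 to 165 mm above the table. When home it is 2 mm behind the locker's front edge.
- bolt (a joint): Slide bolt, m: 0 = drawn back clear of the door, 0.040 = fully across (its end 26 mm past the door's free edge). It slides towards the locker's +y under about 2 N and stays where left. Its 18 mm high steel bar, 165 mm above the table, passes 4.5 mm in front of the shut door.
- bolt_tab (a point): A point in the bolt's upright red tab, on its axis, 210 mm above the table; the tab is 12 x 12 mm and its top is 230 mm above the table. It is outside (in front of) the locker's right stile. Axes as the locker's; moves with the bolt.
- door: Loose lift-off door, 0.3 kg: white frame, clear panel; leaf 12 thick (x) x 144 wide (y) x 165 mm high (z). Origin: centre of the leaf. Own +y: hinge side; own -x: outer face, with an 18 mm round knob, 16 mm long, at y -50 mm, half-way up. Grip the top edge across its 12 mm. Hung and shut, its axes are parallel to the locker's; it opens clockwise seen from above. It turns easily and stays put.
- socket_low (a point): Mouth (underside, on the hole's axis) of the door's lower hinge socket, 67.5 mm below the door's origin and 88 mm to its +y. Each socket is a steel block, 20 x 20 x 22 mm high, beyond the door's +y edge with a 13 mm vertical through hole; both holes are on one axis.
- socket_up (a point): The same for the upper socket, 42.5 mm above the door's origin.
- stand: Fixed blue stand, 120 x 110 mm, with a 15 mm wide slot along its own y, walls up to 52 mm above the table, that holds the door's lower edge. Origin: centre of its underside. The door starts upright in it, bottom edge 12 mm above the table (20 mm when hung on the locker), and lifts straight out.
- pill_jar: Bystander: amber jar, 60 mm across, 85 mm tall. Origin: centre of its underside.
- ampoule_tray: Bystander: white open tray 100 x 140 x 30 mm with ampoules. Origin: centre of its underside.
- steel_bowl: Bystander: steel bowl 100 mm across, 45 mm high. Origin: centre of its underside.

How it is judged:
By the outcome, as a careful person would: the job done as asked, in the order asked, and still so for the second after the job is handed in, with the robot touching nothing.
It also fails if it takes over 72 s, if anything falls off the work surface, if the arm or the gripper's body presses on something with over 40 N, if the wrist force passes 120 N, or if a joint passes its speed limit or range.

ROBOT

A 6-joint arm with a two-finger parallel gripper is mounted at the origin on the work surface. World frame = base frame: x ahead of the robot, y to its left, z up, the work surface at z = 0. Lengths are in m, angles in rad, forces in N, time in s.
With the tool pointing down it reaches from about 0.325 to 0.875 m from the base axis. Payload 4.4 kg.
Tool frame: the origin (TCP) lies at the very end of the fingers, on their centre line; the grasp point (between the pads) lies bot.tcp_to_grasp behind it (bot.tcp_to_grasp is the distance from the TCP to the grasp point, in m); z points along the fingers, y is the line along which they close (so a half turn about z gives the same grasp; the last joint's range is limited). The gripper opens to 85 mm and grips with 20 to 120 N. Pads are 22 mm wide; open, the fingers measure 114 mm over their backs; the gripper's body (76 mm by 85 mm) begins 54 mm behind the grasp point. The pads swing forward as they close: fully open they stand 13 mm farther back than shut.
Start: joints at [1.03, 0.207, 1.542, -0, 1.393, -0.15], TCP at [0.219, 0.532, 0.231] pointing down, gripper open.
Joint ranges: [-2.73, 2.73], [-0.86, 2.22], [0.23, 2.46], [-1.11, 4.25], [0.08, 2.63], [-2.82, 2.82]. Speed limits (rad/s): [2.79, 2.79, 3.14, 3.14, 3.14, 3.14].

INTERFACE

Orientations are given as a rotation vector (axis times angle).
In Python, from cell import bot gives the robot as it stands.
- The arm moves only by the shell command python3 -m pendant 'ROWS'. ROWS is JSON, a list of rows, each a list of 7 numbers: the finger opening in mm, from 0 to 85.4, then the shift along the tool's x, y, z in units of 40 mm (1.0 is 40 mm), then the turn, a rotation vector about the tool's x, y, z in rad. In form: [[grip, x, y, z, wx, wy, wz], ...]. A call has 1 to 8 rows; each row shifts and turns the commanded pose from where the row before left it, along the tool's axes as they then stand; what a row does not reach is not made up. A row lasts 1/12 s, in which the tool goes at most 41.7 mm and 7.16 degrees, less where a joint would pass 70% of its speed; a pose out of reach is approached as far as the arm can. A call is refused whole if a number of a shift passes 1 or a number of a turn 0.125, either way. A call with a gripper value outside its range is refused whole. The fingers move at their own pace and stop on an object; the grip force is fixed at half the most. Time passes only in rows, so rows that do not move let the fingers close. It gives the time, the measured TCP pose, the force, the opening and the grip force at its end, in the units of the state.
- bot.state(): the state, without advancing time (a new reading comes with each control period).
- bot.snapshot(name): name is "side" or "top" or "wrist"; returns a dict with "pixels" (420x560x3 uint8, blue, green, red), "z_map" (420x560 float32, m along the optical axis (not along the pixel's ray), 0 where there is no reading), "intrinsics" (3x3 intrinsics, pixels), "rvec" (rotation vector, rad) and "tvec" (3), from world to camera coordinates, as OpenCV has them; the wrist camera has in their place "T_tool_cam" (4x4, takes a point from camera to tool coordinates, whose origin is the TCP and whose axes are the flange's). Camera axes: x right, y down, z forward; pixel columns grow to the right and rows downward; lengths in m; the calibration is good to about 2 mm. A picture is of the moment at which its call begins: read the wrist's pose just before it.
- bot.finish_job(): hands the job in; it is judged then, once.
The state is a dict: "time": time; "qpos": joint angles; "qvel": joint speeds; "joint_torque": joint torques, N m; "position": TCP position; "tool_rot": TCP orientation; "ft_force": force on the tool from outside, world axes, zero at the start; "moment": the same for the moment, N m; "gripper_width": finger opening in m; "grasp_force": force on a finger pad.
Only numpy, scipy, OpenCV 4.12 (cv2) and the standard library are available. Lean on these libraries where they do the work, as an engineer would, in place of code of your own. Each camera call takes 0.05 s, during which the arm holds its last target. There are 200 camera calls.

## Working session

There is one attempt and no reset: what is moved stays moved. The work goes in short steps, Python scripts to look and compute and a shell command to move; the robot and the scene stay as the last step left them, time stands still between calls to the robot, and variables do not carry over. Pictures are saved under pics/ and viewed, at most 10 in all, crops included, and the job is handed in when it is done.

```bash
ls; mkdir -p pics; cat > h.py <<'E'
import numpy as np, cv2
from scipy.spatial.transform import Rotation as R
from cell import bot
def snap(n):
    st=bot.state(); s=bot.snapshot(n)
    if n=="wrist":
        T=np.eye(4);T[:3,:3]=R.from_rotvec(st["tool_rot"]).as_matrix();T[:3,3]=st["position"]
        s["T"]=T@s["T_tool_cam"]
    else:
        M=np.eye(4);M[:3,:3]=R.from_rotvec(np.ravel(s["rvec"])).as_matrix();M[:3,3]=np.ravel(s["tvec"]);s["T"]=np.linalg.inv(M)
    return s
def cloud(s):
    h,w=s["z_map"].shape;u,v=np.meshgrid(np.arange(w),np.arange(h));K=s["intrinsics"];z=s["z_map"]
    P=np.stack([(u-K[0,2])/K[0,0]*z,(v-K[1,2])/K[1,1]*z,z],-1)
    P=P@s["T"][:3,:3].T+s["T"][:3,3]; P[z<=0]=np.nan
    return P
def onplane(s,u,v,h):
    K=s["intrinsics"];d=s["T"][:3,:3]@np.array([(u-K[0,2])/K[0,0],(v-K[1,2])/K[1,1],1]);o=s["T"][:3,3]
    return o+d*(h-o[2])/d[2]
def save(n,s): cv2.imwrite(f"pics/{n}.png",s["pixels"])
E
python3 - <<'E'
from h import *
for n in("top","side"):
    s=snap(n);save(n+"0",s);print(n,s["T"].round(3).tolist(),s["intrinsics"][0,0])
    np.savez(f"{n}0.npz",P=cloud(s),px=s["pixels"])
st=bot.state();print(st["time"],st["position"],st["tool_rot"],bot.tcp_to_grasp)
print(R.from_rotvec(st["tool_rot"]).as_matrix().round(3))
E
```

```text
pics
top [[-0.014, -0.994, 0.108, 0.453], [-1.0, 0.016, 0.016, 0.048], [-0.018, -0.107, -0.994, 1.333], [0.0, 0.0, 0.0, 1.0]] 464.2815073374105
side [[-0.532, -0.803, 0.27, 0.205], [-0.847, 0.502, -0.177, 0.312], [0.007, -0.322, -0.947, 1.467], [0.0, 0.0, 0.0, 1.0]] 511.3409674406442
0.1 [0.21816687 0.53126924 0.23021771] [-0.60826839 -3.08145347  0.00310066] 0.0187
[[-0.925  0.38  -0.001]
 [ 0.38   0.925 -0.002]
 [ 0.    -0.002 -1.   ]]
```

View pics/top0.png

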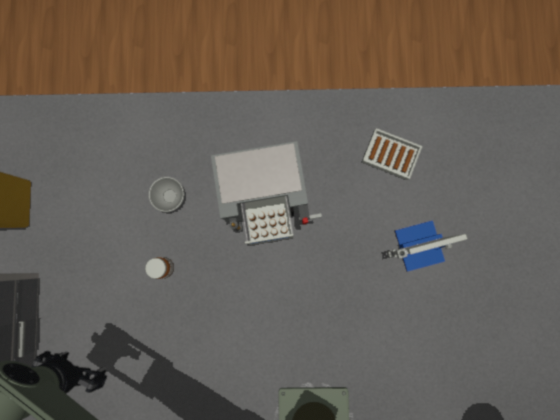

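View pics/side0.png

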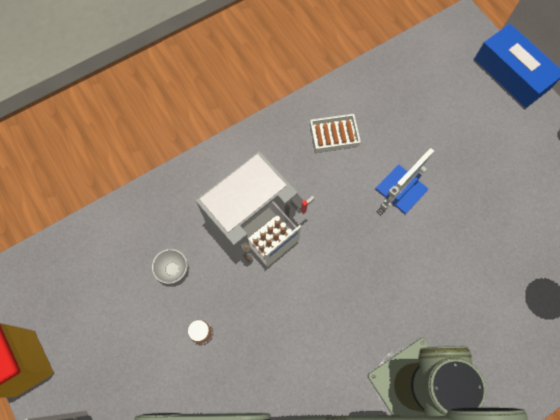

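The top view shows the locker around (260,180) with its drawer open toward the robot at (267,222), and the red tab at (305,219). The pintles are near (235,225). The door is in the blue stand at (430,245), sockets on its left end (390,254). The bowl is at (166,195), the jar at (158,268) and the tray at (392,154). Now the numbers.

```bash
python3 - <<'E'
from h import *
def rect(pts): 
    r=cv2.minAreaRect((pts[:,:2]*1000).astype(np.float32)); return [np.round(a,1) for a in r]
for n in("top","side"):
    d=np.load(n+"0.npz");P=d["P"];px=d["px"];hsv=cv2.cvtColor(px,cv2.COLOR_BGR2HSV)
    z=P[...,2];ok=np.isfinite(z)
    x,y=P[...,0],P[...,1]
    L=ok&(z>.18)&(z<.2)&(x>.3)&(x<.95)&(y>-.1)&(y<.25)
    L=cv2.morphologyEx(L.astype(np.uint8),cv2.MORPH_OPEN,np.ones((3,3)))>0
    print(n,"locktop",rect(P[L]),np.median(z[L]),L.sum())
    # local-x directions of drawer front: points 0.15..0.172 near
    D=ok&(z>.15)&(z<.175)&(x>.45)&(x<.7)&(y>-.05)&(y<.2);print("drawer",rect(P[D]),D.sum())
    red=ok&((hsv[...,0]<8)|(hsv[...,0]>172))&(hsv[...,1]>150)&(x>.45)&(x<.75)&(y>-.15)&(y<.05)
    print("red",P[red&(z>.22)].mean(0).round(4),red.sum(),np.nanmax(z[red]))
    B=ok&(hsv[...,0]>100)&(hsv[...,0]<130)&(hsv[...,1]>150)&(x>.4)&(x<.8)&(y<-.2)&(y>-.6)
    print("stand",rect(P[B&(z>.045)&(z<.06)]),rect(P[B]))
    T=ok&(z>.168)&(z<.186)&(x>.4)&(x<.8)&(y<-.2)&(y>-.6);print("doortop",rect(P[T]),T.sum())
    S=ok&(z>.14)&(z<.165)&(x>.4)&(x<.8)&(y<-.2)&(y>-.6);print("sock",rect(P[S]),S.sum())
    for nm,(a,b,c,e) in dict(jar=(.4,.6,.2,.4),bowl=(.6,.8,.2,.4),tray=(.7,.95,-.45,-.2)).items():
        Q=ok&(z>.015)&(z<.1)&(x>a)&(x<b)&(y>c)&(y<e);print(nm,rect(P[Q]))
E
```

```text
top locktop [array([631.4, 130.1]), array([196.2, 220.8]), np.float64(8.2)] 0.19315798780513127 5075
drawer [array([554.1,  91.1]), array([101.8, 220. ]), np.float64(8.5)] 194
red [0.5413 0.0201 0.2306] 30 0.23459640812030247
stand [array([ 481.7, -307. ]), array([ 36.9, 109.5]), np.float64(13.9)] [array([ 481.8, -307.1]), array([115.2, 110.6]), np.float64(14.1)]
doortop [array([ 481.6, -308. ]), array([ 12.8, 145.1]), np.float64(14.2)] 303
sock [array([ 479. , -292.5]), array([ 19.7, 165.6]), np.float64(14.7)] 100
jar [array([504.2, 299.9]), array([199.6, 190.3]), np.float64(89.8)]
bowl [array([642.3, 377.5]), array([83.6, 44.6]), np.float64(0.4)]
tray [array([ 742.5, -242.2]), array([128.8, 102.1]), np.float64(67.1)]
side locktop [array([637.1, 133. ]), array([189. , 221.4]), np.float64(7.7)] 0.19276015407687064 4263
drawer [array([556.2,  89.5]), array([104.3, 215.7]), np.float64(9.8)] 277
red [0.5421 0.0226 0.229 ] 19 0.23415983482177194
stand [array([ 468. , -303.1]), array([ 9.8, 96.8]), np.float64(14.2)] [array([ 482.6, -305.8]), array([115.8, 112. ]), np.float64(14.5)]
doortop [array([ 482.9, -306.1]), array([ 12.7, 146.2]), np.float64(14.4)] 234
sock [array([ 478.2, -290.1]), array([ 20. , 167.7]), np.float64(13.7)] 103
jar [array([505.4, 300. ]), array([188.7, 200.1]), np.float64(0.1)]
bowl [array([646.9, 324.2]), array([111. , 157.9]), np.float64(7.4)]
tray [array([ 743.3, -242.4]), array([126.8, 104.1]), np.float64(68.7)]
```

```bash
python3 - <<'E'
from h import *
d=np.load("top0.npz");P=d["P"];z=P[...,2]
c,s_=np.cos(np.radians(8.2)),np.sin(np.radians(8.2));Rm=np.array([[c,-s_],[s_,c]])
L=((z>.188)&(z<.198)).astype(np.uint8)
n,lab,stt,cen=cv2.connectedComponentsWithStats(L);k=lab[180,260];Q=P[lab==k]
r=cv2.minAreaRect((Q[:,:2]*1000).astype(np.float32));print(r)
q=Q[:,:2]@Rm;print("lx",np.percentile(q[:,0],[0,1,99,100]),"ly",np.percentile(q[:,1],[0,1,99,100]))
lo,hi=np.percentile(q,0.5,axis=0),np.percentile(q,99.5,axis=0)
c0=np.array([hi[0]-.080,(lo[1]+hi[1])/2]);C=Rm@c0;print("centre",C)
for h0,h1 in((.16,.172),(.14,.16),(.05,.14)):
    F=(z>h0)&(z<h1);f=P[F][:,:2]@Rm-c0;f=np.c_[f,P[F][:,2]];f=f[(abs(f[:,0])<.25)&(abs(f[:,1])<.1)&(f[:,0]<-.08)];print(h0,f.min(0),f.max(0),len(f))
F=(z>.14)&(z<.175)
f=P[F][:,:2]@Rm-c0;m=(f[:,0]<-.08)&(f[:,0]>-.2)&(abs(f[:,1])<.055);print("drawer front x",np.percentile(f[m,0],[0,2,10,50]))
m=(f[:,0]<-.08)&(f[:,0]>-.13)&(f[:,1]>.065)&(f[:,1]<.11);print("pintle",f[m].mean(0),m.sum())
for nm,p in dict(pint=(-.098,.085),jar0=None).items():
    if p: print(nm,Rm@(c0+p))
g=(z>.075)&(z<.1)&(P[...,1]>.25)&(P[...,0]<.55)&(P[...,0]>.35);print("jar",P[g].mean(0),g.sum())
print(bot.snapshot("wrist")["T_tool_cam"])
E
```

```text
((649.0137939453125, 132.66912841796875), (160.32066345214844, 220.1728057861328), 8.559820175170898)
lx [0.58051897 0.58447629 0.73990264 0.74203936] ly [-0.07171217 -0.06915639  0.14643028  0.14915515]
centre [0.64837228 0.13242298]
0.16 [-0.15062585 -0.09708222  0.16026651] [-0.08000293  0.08831937  0.17185527] 109
0.14 [-0.1511013  -0.08979399  0.14054203] [-0.08004275  0.09513286  0.15962084] 109
0.05 [-0.15118767 -0.07245013  0.05002289] [-0.08000258  0.09756317  0.13963085] 609
drawer front x [-0.1511013  -0.15053084 -0.15016839 -0.14870815]
pintle [-0.09246216  0.08493586] 94
pint [0.53925075 0.20257633]
jar [0.41629975 0.53159388 0.08621208] 464
[[ 1.87850191e-05 -9.54052947e-01 -2.99638072e-01  7.50867146e-02]
 [ 9.99999809e-01 -1.67065601e-04  5.94632195e-04 -3.77541747e-04]
 [-6.17369812e-04 -2.99638026e-01  9.54052762e-01 -1.41365723e-01]
 [ 0.00000000e+00  0.00000000e+00  0.00000000e+00  1.00000000e+00]]
```

```bash
python3 -m pendant '[[0,-0.726,-0.591,0,0,0,0],[0,-0.726,-0.591,0,0,0,0],[0,-0.726,-0.591,0,0,0,0],[0,-0.726,-0.591,0,0,0,0],[0,-0.726,-0.591,0,0,0,0],[0,-0.726,-0.591,0,0,0,0],[0,-0.726,-0.591,0,0,0,0],[0,-0.726,-0.591,0,0,0,0]]'
python3 -m pendant '[[0,-0.726,-0.591,0,0,0,0],[0,-0.726,-0.591,0,0,0,0],[0,-0.726,-0.591,0,0,0,0],[0,-0.726,-0.591,0,0,0,0],[0,-0.726,-0.591,0,0,0,0],[0,0,0,0,0,0,0.115],[0,0,0,0,0,0,0.115],[0,0,0,0,0,0,0.115]]'
python3 -m pendant '[[0,0,0,0,0,0,0.115],[0,0,0,0,0,0,0.115],[0,0,0,0,0,0,0.115],[0,0,0,0,0,0,0.115],[0,0,0,0,0,0,0.115],[0,0,0,0,0,0,0.115],[0,0,0,0,0,0,0]]'
cat > w.py <<'E'
# to(x,y,z,angle of tool x in deg): prints tool-frame shift in units of 40 mm and turn wz
import sys
from h import *
st=bot.state();M=R.from_rotvec(st["tool_rot"]).as_matrix()
print("t",round(st["time"],2),"pos",st["position"].round(4),"xang",np.degrees(np.arctan2(M[1,0],M[0,0])).round(2),"z",M[:,2].round(3),"F",np.round(st["ft_force"],1),"grip",round(st["gripper_width"],4),round(st["grasp_force"],1),"q6",st["qpos"][5].round(2))
if len(sys.argv)>3:
    x,y,z=map(float,sys.argv[1:4]);d=M.T@(np.array([x,y,z])-st["position"])/.04;print("shift units",d.round(3),"norm",np.linalg.norm(d).round(2))
if len(sys.argv)>4:
    print("wz",round(-np.radians((float(sys.argv[4])-np.degrees(np.arctan2(M[1,0],M[0,0]))+180)%360-180) if 0 else -np.radians(((float(sys.argv[4])-np.degrees(np.arctan2(M[1,0],M[0,0]))+180)%360)-180),3))
E
python3 w.py .4505 .1035 .140 98.4
python3 - <<'E'
from h import *
s=snap("top");print("jar",onplane(s,157,268,.085),"bowl",onplane(s,166,195,.045))
s=snap("wrist");save("w1",s)
E
```

```text
time: 0.82
position: [0.3618, 0.2669, 0.2311]
tool_rot: [-0.608, -3.082, 0.0]
ft_force: [-0.3, 0.1, -0.3]
gripper_width: 0.0001
grasp_force: 0.0
time: 1.48
position: [0.451, 0.1031, 0.2309]
tool_rot: [-1.14, -2.926, 0.0]
ft_force: [0.2, -1.0, -0.5]
gripper_width: 0.0003
grasp_force: 0.0
time: 2.07
position: [0.4506, 0.1041, 0.2309]
tool_rot: [-2.055, -2.375, 0.001]
ft_force: [-0.4, 0.2, -0.2]
gripper_width: 0.0
grasp_force: 0.0
t 2.07 pos [0.4506 0.1041 0.2309] xang 98.26 z [-0.001 -0.    -1.   ] F [-0.4  0.2 -0.2] grip 0.0 0.0 q6 -0.1
shift units [-0.015 -0.004  2.274] norm 2.27
wz -0.002
jar [0.43011013 0.41471572 0.085     ] bowl [0.63270758 0.40425476 0.045     ]
```

View pics/w1.png

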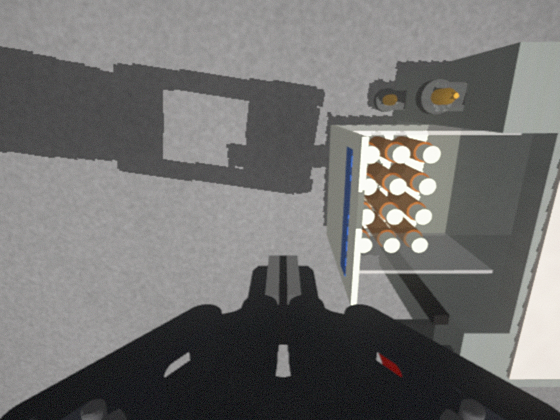

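The wrist view shows the white drawer front at about (345,210), the fingertips at (283,290) and the brass pintles at (455,97) and (390,99). Next I lower the tool and push.

```bash
python3 -m pendant '[[0,0,0,0.8,0,0,0],[0,0,0,0.8,0,0,0],[0,0,0,0.67,0,0,0],[0,0,0.5,0,0,0,0],[0,0,0.2,0,0,0,0],[0,0,0.2,0,0,0,0],[0,0,0.2,0,0,0,0],[0,0,0.2,0,0,0,0]]'
python3 -m pendant '[[0,0,0.2,0,0,0,0],[0,0,0.2,0,0,0,0],[0,0,0.2,0,0,0,0],[0,0,0.2,0,0,0,0],[0,0,0.2,0,0,0,0]]'; python3 w.py
```

```text
time: 2.83
position: [0.5032, 0.1118, 0.1413]
tool_rot: [2.053, 2.378, 0.0]
ft_force: [-2.7, -0.3, -0.9]
gripper_width: 0.0
grasp_force: 1.1
time: 3.25
position: [0.5432, 0.1178, 0.1411]
tool_rot: [2.053, 2.377, 0.002]
ft_force: [-2.5, 0.8, 1.3]
gripper_width: 0.0
grasp_force: 1.2
t 3.25 pos [0.5432 0.1178 0.1411] xang 98.37 z [ 0.001  0.    -1.   ] F [-2.5  0.8  1.3] grip 0.0 1.2 q6 -0.09
```

```bash
python3 -m pendant '[[0,0,0.1,0,0,0,0],[0,0,0.1,0,0,0,0],[0,0,0.08,0,0,0,0]]'
python3 -m pendant '[[0,0,0.05,0,0,0,0],[0,0,0.04,0,0,0,0]]'
python3 -m pendant '[[0,0,0.04,0,0,0,0],[0,0,0.0,0,0,0,0]]'
```

```text
time: 3.5
position: [0.5536, 0.1192, 0.1406]
tool_rot: [2.053, 2.377, 0.0]
ft_force: [-2.7, -0.8, 2.8]
gripper_width: -0.0002
grasp_force: 1.1
time: 3.67
position: [0.5568, 0.1196, 0.1405]
tool_rot: [2.053, 2.377, -0.0]
ft_force: [-2.2, -0.9, 2.3]
gripper_width: 0.0
grasp_force: 1.0
time: 3.83
position: [0.558, 0.1198, 0.1405]
tool_rot: [-2.053, -2.377, 0.001]
ft_force: [-2.8, -0.3, 1.8]
gripper_width: 0.0001
grasp_force: 1.4
```

```bash
python3 -m pendant '[[0,0,0.05,0,0,0,0],[0,0,0.05,0,0,0,0]]'
python3 -m pendant '[[0,0,0.05,0,0,0,0],[0,0,0.05,0,0,0,0]]'
python3 -m pendant '[[0,0,0.03,0,0,0,0],[0,0,0.0,0,0,0,0]]'
```

```text
time: 4.0
position: [0.5581, 0.1199, 0.1404]
tool_rot: [-2.049, -2.373, 0.012]
ft_force: [-19.0, -4.0, 14.3]
gripper_width: -0.0002
grasp_force: 9.4
time: 4.17
position: [0.5581, 0.1199, 0.1405]
tool_rot: [-2.044, -2.369, 0.024]
ft_force: [-30.4, -5.0, 22.4]
gripper_width: 0.0001
grasp_force: 15.5
time: 4.33
position: [0.5581, 0.1198, 0.1405]
tool_rot: [-2.043, -2.368, 0.027]
ft_force: [-28.7, -5.6, 22.7]
gripper_width: 0.0
grasp_force: 15.1
```

```bash
python3 -m pendant '[[0,0,-0.8,0,0,0,0],[0,0,-0.9,0,0,0,0],[0,0,-0.5,-0.6,0,0,0],[0,0.7,0,-0.7,0,0,0],[0,0.8,0,-0.7,0,0,0],[0,0.8,0,-0.5,0,0,0],[0,0,0,0,0,0,0]]'
python3 - <<'E'
from h import *
s=snap("wrist");save("w2",s);np.savez("w2.npz",P=cloud(s),px=s["pixels"],T=s["T"],K=s["intrinsics"])
E
python3 w.py
```

```text
time: 4.92
position: [0.4697, 0.2041, 0.2461]
tool_rot: [2.045, 2.378, 0.02]
ft_force: [0.6, -0.3, 0.3]
gripper_width: 0.0002
grasp_force: 0.0
t 4.97 pos [0.4689 0.2016 0.2435] xang 98.61 z [ 0.009  0.003 -1.   ] F [ 0.2 -0.7 -0.1] grip -0.0004 0.0 q6 0.09
```

View pics/w2.png

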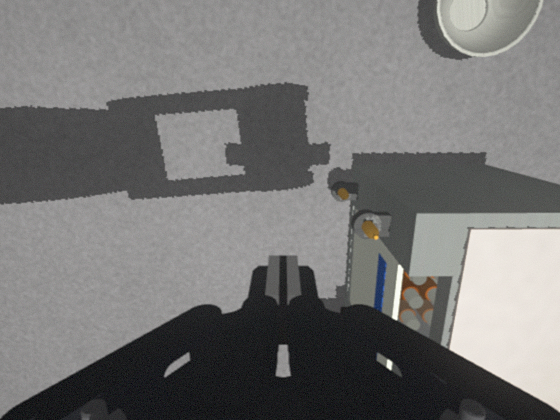

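Drawer is home: its white front at (395,300) sits flush in the opening. The upper pintle is at (368,228) and the lower at (341,192). I'll retake the picture now the arm is settled and measure both pintles.

```bash
python3 - <<'E'
from h import *
s=snap("wrist");P=cloud(s);px=s["pixels"]
hsv=cv2.cvtColor(px,cv2.COLOR_BGR2HSV)
m=((hsv[...,0]>12)&(hsv[...,0]<30)&(hsv[...,1]>110)&(hsv[...,2]>70)).astype(np.uint8)
n,lab,stt,cen=cv2.connectedComponentsWithStats(m)
for k in range(1,n):
    if stt[k,4]>15 and cen[k][0]<400 and cen[k][1]<260:
        q=P[lab==k];q=q[np.isfinite(q[:,2])];v,u=np.where(lab==k);i=np.argsort(u+v)
        print(stt[k],cen[k].round(1),"cloud mean",np.nanmedian(q,0).round(4),q[:,2].min().round(4),q[:,2].max().round(4))
        for a,b in((.035,.05),(.05,.06),(.145,.155),(.155,.163),(.163,.172)):
            w=q[(q[:,2]>a)&(q[:,2]<b)]
            if len(w): print("  ",a,b,len(w),w.min(0).round(4),w.max(0).round(4))
        print("  px",[(u[j],v[j]) for j in (i[0],i[-1])])
z=P[...,2]
L=((z>.188)&(z<.198)).astype(np.uint8);print("pos",bot.state()["position"])
st=(P[...,2]>.139)&(P[...,2]<.149);u0,v0=368,228
vv,uu=np.where(st);k=(abs(uu-u0)<25)&(abs(vv-v0)<25);w=P[vv[k],uu[k]];print("bracket top",len(w),w.min(0).round(4),w.max(0).round(4))
print("cam",s["T"][:3,3])
E
```

```text
[340 186  11  11  88] [345.4 191.2] cloud mean [0.5386 0.2026 0.05  ] 0.0324 0.058
   0.035 0.05 41 [0.5352 0.1991 0.0359] [0.5438 0.2054 0.0499]
   0.05 0.06 44 [0.5361 0.1976 0.05  ] [0.5431 0.2042 0.058 ]
  px [(np.int64(343), np.int64(186)), (np.int64(349), np.int64(196))]
[365 219  17  19 221] [373.5 227.8] cloud mean [0.5382 0.2025 0.1593] 0.1094 0.169
   0.145 0.155 63 [0.5354 0.1982 0.1454] [0.5418 0.2055 0.155 ]
   0.155 0.163 93 [0.5355 0.1969 0.1552] [0.5439 0.2052 0.1629]
   0.163 0.172 60 [0.5367 0.1981 0.1631] [0.5424 0.2037 0.169 ]
  px [(np.int64(368), np.int64(219)), (np.int64(380), np.int64(237))]
pos [0.46781913 0.19988696 0.24125034]
bracket top 735 [0.5293 0.1779 0.1391] [0.5642 0.2116 0.1486]
cam [0.45749629 0.27604061 0.38490943]
```

```bash
python3 w.py .4785 -.2925 .261 104.3
```

```text
t 5.02 pos [0.4678 0.1999 0.2413] xang 98.51 z [ 0.004  0.    -1.   ] F [ 0.5  0.6 -0.6] grip -0.0002 0.0 q6 0.09
shift units [-12.214  -1.556  -0.499] norm 12.32
wz -0.101
```

```bash
python3 -m pendant '[[0,-0.94,-0.12,-0.04,0,0,0],[0,-0.94,-0.12,-0.04,0,0,0],[0,-0.94,-0.12,-0.04,0,0,0],[0,-0.94,-0.12,-0.04,0,0,0],[0,-0.94,-0.12,-0.04,0,0,0],[0,-0.94,-0.12,-0.04,0,0,0],[0,-0.94,-0.12,-0.04,0,0,0],[0,-0.94,-0.12,-0.04,0,0,0]]'
python3 -m pendant '[[45,-0.94,-0.12,-0.04,0,0,0],[45,-0.94,-0.12,-0.04,0,0,0],[45,-0.94,-0.12,-0.04,0,0,0],[45,-0.94,-0.12,-0.04,0,0,0],[45,-0.94,-0.12,-0.04,0,0,-0.1],[45,0,0,0,0,0,0],[45,0,0,0,0,0,0],[45,0,0,0,0,0,0]]'
python3 w.py .4785 -.2925 .155 104.3
python3 - <<'E'
from h import *
s=snap("wrist");save("w3",s);P=cloud(s);z=P[...,2]
r=lambda q:cv2.minAreaRect((q[:,:2]*1000).astype(np.float32))
m=(z>.170)&(z<.184)&(P[...,1]<-.2);print(r(P[m]),np.median(z[m]),m.sum())
m=(z>.152)&(z<.166)&(P[...,1]>-.27);print(r(P[m]),np.median(z[m]),m.sum())
E
```

```text
time: 5.68
position: [0.4712, -0.1072, 0.251]
tool_rot: [-2.055, -2.374, 0.002]
ft_force: [1.0, -0.6, -0.9]
gripper_width: 0.0
grasp_force: 0.0
time: 6.35
position: [0.475, -0.294, 0.2589]
tool_rot: [-1.933, -2.472, -0.001]
ft_force: [0.3, 0.3, -0.2]
gripper_width: 0.0449
grasp_force: 0.0
t 6.35 pos [ 0.475  -0.294   0.2589] xang 103.94 z [-0.002  0.002 -1.   ] F [ 0.3  0.3 -0.2] grip 0.0449 0.0 q6 -0.95
shift units [0.007 0.098 2.597] norm 2.6
wz -0.006
((483.28057861328125, -310.03753662109375), (11.945381164550781, 144.57667541503906), 13.862706184387207) 0.17573693120174583 2984
((465.62310791015625, -240.96902465820312), (19.38994789123535, 52.79126739501953), 14.057499885559082) 0.1577165167245265 686
```

View pics/w3.png

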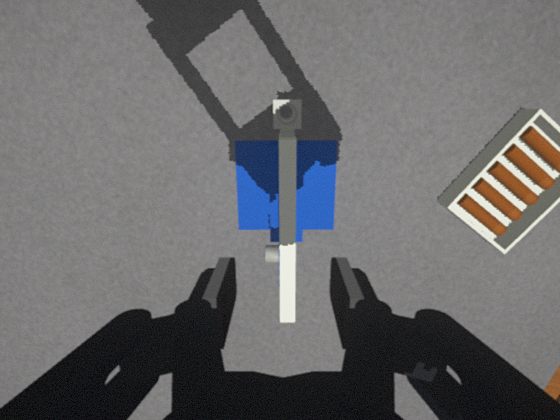

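The wrist view shows the door's top edge between the open fingers, running from (287,100) to (287,322), with the socket and hole at (287,110) and the knob at (271,254). The tool is aligned, so I go down and grip.

```bash
python3 -m pendant '[[45,-0.05,0.1,0.6,0,0,0],[45,0,0,0.7,0,0,0],[45,0,0,0.7,0,0,0],[45,0,0,0.6,0,0,0],[45,0,0,0,0,0,0],[0,0,0,0,0,0,0],[0,0,0,0,0,0,0],[0,0,0,0,0,0,0]]'
python3 -m pendant '[[0,0,0,0,0,0,0],[0,0,0,0,0,0,0],[0,0,0,0,0,0,0]]'
```

```text
time: 7.07
position: [0.4819, -0.2954, 0.1593]
tool_rot: [1.929, 2.475, -0.001]
ft_force: [-2.9, -0.0, 0.1]
gripper_width: 0.0104
grasp_force: 61.7
time: 7.32
position: [0.4816, -0.2955, 0.1592]
tool_rot: [1.93, 2.475, -0.0]
ft_force: [-2.0, 0.8, 6.6]
gripper_width: 0.0107
grasp_force: 61.9
```

```bash
python3 -m pendant '[[0,0,0,-0.15,0,0,0],[0,0,0,-0.3,0,0,0],[0,0,0,-0.4,0,0,0],[0,0,0,-0.5,0,0,0],[0,0,0,-0.6,0,0,0],[0,0,0,-0.6,0,0,0],[0,0,0,-0.4,0,0,0],[0,0,0,0,0,0,0]]'
python3 - <<'E'
from h import *
st=bot.state();print(st["position"],st["moment"],st["ft_force"],st["gripper_width"],st["grasp_force"])
s=snap("wrist");P=cloud(s);px=s["pixels"];save("w4",s)
M=R.from_rotvec(st["tool_rot"]).as_matrix();Q=(P-st["position"])@M   # tool coords
z=Q[...,2];m=(abs(Q[...,1])<.02)&(z>-.06)&(z<.03)&(Q[...,0]>.03)
for a in np.arange(.03,.1,.008):
    k=m&(Q[...,0]>a)&(Q[...,0]<a+.008)
    if k.sum(): print(a.round(3),k.sum(),"z",np.percentile(z[k],[5,20,50]).round(4),"y",np.percentile(Q[...,1][k],[2,50,98]).round(4))
E
```

```text
time: 7.98
position: [0.4828, -0.2966, 0.2805]
tool_rot: [1.926, 2.469, -0.0]
ft_force: [0.3, -1.0, -1.3]
gripper_width: 0.0105
grasp_force: 60.6
[ 0.48283339 -0.29661678  0.28049097] [ 0.00882334 -0.02344916 -0.02488399] [ 0.29396995 -0.9765161  -1.30154087] 0.010507693338774693 60.642406940460205
0.03 572 z [-0.0176 -0.0172 -0.0167] y [-0.0048  0.0008  0.0068]
0.038 588 z [-0.0177 -0.0171 -0.0167] y [-0.0047  0.001   0.0067]
0.046 639 z [-0.0176 -0.0172 -0.0167] y [-0.005   0.0008  0.0066]
0.054 733 z [-0.0174 -0.0167 -0.0103] y [-0.0049  0.0008  0.0066]
0.062 757 z [0.0001 0.0007 0.0013] y [-0.0086  0.0008  0.0101]
0.07 482 z [0.0003 0.0008 0.0014] y [-0.0092  0.0055  0.0107]
0.078 656 z [0.0001 0.0006 0.0013] y [-0.0089  0.0008  0.0105]
```

View pics/w4.png

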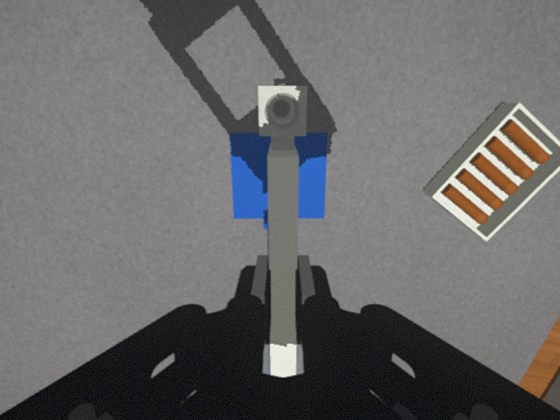

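The door hangs straight in the grip: the socket hole is at (282,109), and the leaf top is level at 17 mm behind the TCP. I'll measure the hole in tool coordinates and turn in place.

```bash
python3 - <<'E'
from h import *
s=snap("wrist");st=bot.state();M=R.from_rotvec(st["tool_rot"]).as_matrix()
P=cloud(s);Q=(P-st["position"])@M
k=(Q[...,0]>.06)&(abs(Q[...,1])<.02)&(abs(Q[...,2]-.0008)<.003)
r=cv2.minAreaRect((Q[k][:,:2]*1000).astype(np.float32));print("socket top",r)
p=onplane(s,282,109,st["position"][2]-.0008);print("hole px",((p-st["position"])@M).round(4))
g=cv2.cvtColor(s["pixels"],cv2.COLOR_BGR2GRAY)[85:135,257:307]
c=cv2.HoughCircles(cv2.resize(g,None,fx=4,fy=4),cv2.HOUGH_GRADIENT,1,200,param1=80,param2=15,minRadius=30,maxRadius=80);print(c)
E
python3 -m pendant '[[0,0,0,0,0,0,0.06],[0,0,0,0,0,0,0.12],[0,0,0,0,0,0,0.12],[0,0,0,0,0,0,0.12],[0,0,0,0,0,0,0.12],[0,0,0,0,0,0,0.12],[0,0,0,0,0,0,0.12],[0,0,0,0,0,0,0.12]]'
python3 -m pendant '[[0,0,0,0,0,0,0.12],[0,0,0,0,0,0,0.12],[0,0,0,0,0,0,0.12],[0,0,0,0,0,0,0.12],[0,0,0,0,0,0,0.12],[0,0,0,0,0,0,0.12],[0,0,0,0,0,0,0.05],[0,0,0,0,0,0,0]]'
python3 w.py .385 .18 .28 8.4
```

```text
socket top ((71.24118041992188, 1.6496515274047852), (20.04738998413086, 22.26606559753418), 89.89724731445312)
hole px [0.0733 0.0016 0.0007]
[[[102.5 102.5  71.7]]]
time: 8.75
position: [0.4796, -0.2939, 0.2719]
tool_rot: [-2.817, -1.38, 0.003]
ft_force: [-0.6, 0.6, -3.1]
gripper_width: 0.0107
grasp_force: 60.6
time: 9.42
position: [0.4796, -0.2939, 0.2721]
tool_rot: [-3.13, -0.229, 0.005]
ft_force: [1.0, -0.5, -1.8]
gripper_width: 0.0108
grasp_force: 60.6
t 9.42 pos [ 0.4796 -0.2939  0.2721] xang 8.36 z [-0.004  0.003 -1.   ] F [ 1.  -0.5 -1.8] grip 0.0108 60.6 q6 0.72
shift units [ -0.617 -12.067  -0.153] norm 12.08
wz -0.001
```

```bash
python3 -m pendant '[[0,-0.3,-0.5,0,0,0,0],[0,-0.3,-0.93,0,0,0,0],[0,0,-0.93,0,0,0,0],[0,0,-0.93,0,0,0,0],[0,0,-0.93,0,0,0,0],[0,0,-0.93,0,0,0,0],[0,0,-0.93,0,0,0,0],[0,0,-0.93,0,0,0,0]]'
python3 -m pendant '[[0,0,-0.93,0,0,0,0],[0,0,-0.93,0,0,0,0],[0,0,-0.93,0,0,0,0],[0,0,-0.93,0,0,0,0],[0,0,-0.9,0,0,0,0],[0,0,-0.4,0,0,0,0],[0,0,0,0,0,0,0],[0,0,0,0,0,0,0]]'
python3 w.py .440 .187 .215 8.4
```

```text
time: 10.08
position: [0.4144, -0.0192, 0.2734]
tool_rot: [-3.132, -0.232, 0.003]
ft_force: [0.8, 1.1, -1.4]
gripper_width: 0.0105
grasp_force: 60.6
time: 10.75
position: [0.3855, 0.1781, 0.2735]
tool_rot: [3.132, 0.236, -0.004]
ft_force: [0.2, -0.5, -2.9]
gripper_width: 0.0106
grasp_force: 60.5
t 10.75 pos [0.3855 0.1781 0.2735] xang 8.63 z [-0.002 -0.001 -1.   ] F [ 0.2 -0.5 -2.9] grip 0.0106 60.5 q6 1.65
shift units [ 1.384 -0.016  1.459] norm 2.01
wz 0.004
```

```bash
python3 -m pendant '[[0,0,0,0.5,0,0,0],[0,0,0,0.5,0,0,0],[0,0,0,0.46,0,0,0],[0,0.4,0,0,0,0,0],[0,0.4,0,0,0,0,0],[0,0.3,0,0,0,0,0],[0,0,0,0,0,0,0],[0,0,0,0,0,0,0]]'
python3 - <<'E'
from h import *
s=snap("wrist");st=bot.state();M=R.from_rotvec(st["tool_rot"]).as_matrix();save("w5",s)
P=cloud(s);Q=(P-st["position"])@M;hsv=cv2.cvtColor(s["pixels"],cv2.COLOR_BGR2HSV)
k=(Q[...,0]>.062)&(Q[...,0]<.1)&(abs(Q[...,1])<.02)&(abs(Q[...,2]-.0008)<.003)
print("socket top",cv2.minAreaRect((Q[k][:,:2]*1000).astype(np.float32)))
b=(hsv[...,0]>12)&(hsv[...,0]<30)&(hsv[...,1]>110)&(hsv[...,2]>70)&(P[...,2]>.144)&(P[...,2]<.172)
q=P[b];print(len(q))
for a in(.145,.153,.159,.164):
    w=q[(q[:,2]>a)&(q[:,2]<a+.007)]
    if len(w):print(a,len(w),w.min(0).round(4),w.max(0).round(4),w.mean(0).round(4))
v,u=np.where(b);print(u.min(),u.max(),v.min(),v.max());print(s["T"][:3,3])
E
python3 w.py
```

```text
time: 11.42
position: [0.43, 0.1828, 0.2157]
tool_rot: [3.133, 0.228, -0.003]
ft_force: [-0.4, -0.9, -2.6]
gripper_width: 0.0103
grasp_force: 60.6
socket top ((74.16179656982422, 1.0916748046875), (20.162965774536133, 24.29262924194336), 89.9267807006836)
300
0.145 19 [0.5356 0.1963 0.1465] [0.5382 0.2038 0.1517] [0.5365 0.1995 0.1492]
0.153 79 [0.5357 0.1958 0.1531] [0.5447 0.2048 0.16  ] [0.5379 0.1997 0.158 ]
0.159 174 [0.5361 0.1961 0.1591] [0.5445 0.2048 0.166 ] [0.5396 0.2002 0.1623]
0.164 99 [0.5375 0.1972 0.164 ] [0.5436 0.2032 0.169 ] [0.5402 0.2003 0.1662]
270 286 32 53
[0.50743272 0.19311495 0.35686164]
t 11.47 pos [0.4295 0.183  0.2157] xang 8.34 z [-0.002 -0.001 -1.   ] F [-0.9 -0.5 -3.6] grip 0.0106 60.6 q6 1.64
```

View pics/w5.png

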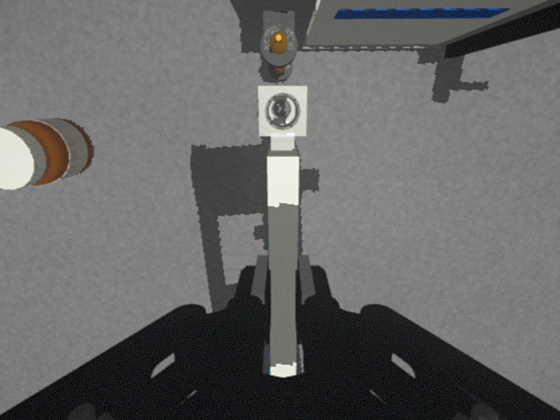

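The wrist view shows the pintle tip at (279,38), directly ahead of the socket hole at (282,110). The jar is at (20,155), well clear. I move above the pintle and look again.

```bash
python3 -m pendant '[[0,0.3,-0.02,0,0,0,0],[0,0.3,-0.02,0,0,0,0],[0,0.3,-0.02,0,0,0,0],[0,0.07,0,0,0,0,0],[0,0,0,0,0,0,0],[0,0,0,0,0,0,0]]'
python3 w.py .4677 .1910 .168 8.4
python3 - <<'E'
from h import *
s=snap("wrist");cv2.imwrite("pics/w6.png",cv2.resize(s["pixels"][60:170,220:350],None,fx=5,fy=5,interpolation=cv2.INTER_CUBIC))
E
```

```text
time: 11.97
position: [0.4671, 0.1918, 0.216]
tool_rot: [3.133, 0.23, -0.003]
ft_force: [-0.5, -0.8, -3.2]
gripper_width: 0.0099
grasp_force: 60.6
t 11.97 pos [0.4671 0.1918 0.216 ] xang 8.4 z [-0.002 -0.    -1.   ] F [-0.5 -0.8 -3.2] grip 0.0099 60.6 q6 1.64
shift units [0.015 0.022 1.2  ] norm 1.2
wz 0.0
```

View pics/w6.png

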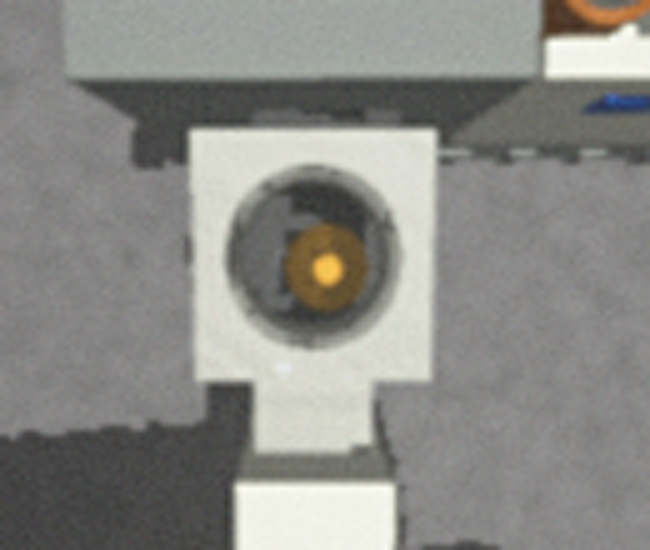

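The pintle tip is at about (285.6,113.6), visible through the hole centred at (282.8,111.4).

```bash
python3 - <<'E'
from h import *
s=snap("wrist");st=bot.state();M=R.from_rotvec(st["tool_rot"]).as_matrix()
h=onplane(s,282.8,111.4,.2153);t=onplane(s,285.6,113.6,.169);print(h,t,((t-h)@M/.04).round(3))
E
```

```text
[0.54215456 0.20188439 0.2153    ] [0.54052235 0.20008948 0.169     ] [-0.046  0.038  1.158]
```

```bash
python3 -m pendant '[[0,-0.046,0.038,0,0,0,0],[0,0,0,0.1,0,0,0],[0,0,0,0.1,0,0,0],[0,0,0,0.1,0,0,0],[0,0,0,0.1,0,0,0],[0,0,0,0.1,0,0,0],[0,0,0,0,0,0,0]]'
python3 -m pendant '[[0,0,0,0.1,0,0,0],[0,0,0,0.1,0,0,0],[0,0,0,0.1,0,0,0],[0,0,0,0,0,0,0]]'
python3 w.py
```

```text
time: 12.65
position: [0.4656, 0.1902, 0.1949]
tool_rot: [3.133, 0.23, -0.004]
ft_force: [0.3, -0.6, -2.7]
gripper_width: 0.0106
grasp_force: 60.5
time: 12.98
position: [0.4658, 0.1903, 0.1832]
tool_rot: [3.133, 0.23, -0.003]
ft_force: [0.1, 0.3, -3.2]
gripper_width: 0.0106
grasp_force: 60.5
t 12.98 pos [0.4658 0.1903 0.1832] xang 8.41 z [-0.002 -0.    -1.   ] F [ 0.1  0.3 -3.2] grip 0.0106 60.5 q6 1.64
```

```bash
python3 -m pendant '[[0,0,0,0.1,0,0,0],[0,0,0,0.1,0,0,0],[0,0,0,0.07,0,0,0],[0,0,0,0,0,0,0]]'
python3 -m pendant '[[0,0,0,0.05,0,0,0],[0,0,0,0.04,0,0,0],[0,0,0,0.0,0,0,0]]'
```

```text
time: 13.32
position: [0.466, 0.1903, 0.1726]
tool_rot: [3.133, 0.23, -0.002]
ft_force: [0.9, -0.1, -2.0]
gripper_width: 0.0106
grasp_force: 60.5
time: 13.57
position: [0.4663, 0.1903, 0.1696]
tool_rot: [3.133, 0.23, -0.001]
ft_force: [-0.3, -1.1, -2.2]
gripper_width: 0.0107
grasp_force: 60.6
```

```bash
python3 -m pendant '[[0,0,0,0.04,0,0,0],[0,0,0,0.0,0,0,0]]'
python3 -m pendant '[[0,0,0,0.03,0,0,0],[0,0,0,0.0,0,0,0]]'
python3 -m pendant '[[0,0,0,0.03,0,0,0],[0,0,0,0.0,0,0,0]]'
```

```text
time: 13.73
position: [0.4663, 0.1903, 0.1681]
tool_rot: [3.133, 0.23, -0.001]
ft_force: [0.4, -0.1, -2.1]
gripper_width: 0.0105
grasp_force: 60.6
time: 13.9
position: [0.4664, 0.1904, 0.1671]
tool_rot: [3.133, 0.23, -0.0]
ft_force: [-0.5, -2.3, -1.4]
gripper_width: 0.0104
grasp_force: 60.7
time: 14.07
position: [0.4664, 0.1904, 0.1671]
tool_rot: [3.133, 0.23, -0.0]
ft_force: [-4.3, -1.4, 5.0]
gripper_width: 0.0104
grasp_force: 61.6
```

Stopped at TCP z 0.167 (expected about 0.168) with upward force, so it's seated. I release and lift away.

```bash
python3 -m pendant '[[20,0,0,0,0,0,0],[45,0,0,0,0,0,0],[45,0,0,0,0,0,0],[45,0,0,0,0,0,0],[45,0,0,-0.3,0,0,0],[45,0,0,-0.6,0,0,0],[45,0,0,-0.8,0,0,0],[45,0,0,-0.6,0,0,0]]'
python3 -m pendant '[[45,0,0,0,0,0,0],[45,0,0,0,0,0,0]]'
python3 - <<'E'
from h import *
s=snap("wrist");P=cloud(s);save("w7",s);z=P[...,2]
a=(P[...,1]>.1)&(P[...,1]<.25)&(P[...,0]<.56)
for nm,lo,hi in(("top",.179,.192),("sock",.158,.173)):
    m=a&(z>lo)&(z<hi);print(nm,cv2.minAreaRect((P[m][:,:2]*1000).astype(np.float32)),np.percentile(z[m],[10,50,90]).round(4),m.sum())
E
python3 w.py
```

```text
time: 14.73
position: [0.467, 0.1906, 0.2597]
tool_rot: [-3.133, -0.23, -0.002]
ft_force: [0.4, 1.1, 0.2]
gripper_width: 0.0454
grasp_force: 0.0
time: 14.9
position: [0.468, 0.1908, 0.26]
tool_rot: [-3.132, -0.23, -0.008]
ft_force: [-0.4, 1.0, 0.6]
gripper_width: 0.0449
grasp_force: 0.0
top ((470.45062255859375, 200.17156982421875), (183.96170043945312, 35.55393981933594), 6.616304874420166) [0.1804 0.1821 0.1847] 3385
sock ((484.96820068359375, 190.55654907226562), (153.76995849609375, 35.13196563720703), 14.962234497070312) [0.1628 0.1658 0.1676] 985
t 14.95 pos [0.4667 0.1905 0.2581] xang 8.41 z [ 0.001  0.    -1.   ] F [-0.5 -0.  -0.6] grip 0.0445 0.0 q6 1.64
```

View pics/w7.png

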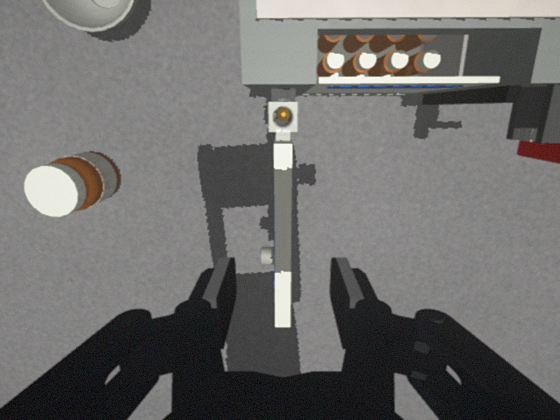

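The door hangs seated: the pintle tip shows centred in the socket at (284,116) and the free end is at (283,325). Nothing else has been disturbed. Next: close the fingers, go to the outer (left) side and go down.

```bash
python3 -m pendant '[[0,-0.35,-0.6,0,0,0,0],[0,-0.32,-0.65,0,0,0,0],[0,0,0,0,0,0,0],[0,0,0,0.6,0,0,0],[0,0,0,0.8,0,0,0],[0,0,0,0.8,0,0,0],[0,0,0,0.8,0,0,0],[0,0,0,0.07,0,0,0]]'
python3 -m pendant '[[0,0,0.3,0,0,0,0],[0,0,0.3,0,0,0,0],[0,0,0.1,0,0,0,0],[0,0,0,0,0,0,0]]'
python3 w.py
```

```text
time: 15.62
position: [0.4264, 0.2336, 0.1273]
tool_rot: [3.129, 0.23, -0.024]
ft_force: [-0.7, -0.1, -0.3]
gripper_width: 0.0006
grasp_force: 0.0
time: 15.95
position: [0.4389, 0.2072, 0.1373]
tool_rot: [-3.133, -0.227, -0.007]
ft_force: [-0.8, -0.7, -0.5]
gripper_width: 0.0001
grasp_force: 0.0
t 15.95 pos [0.4389 0.2072 0.1373] xang 8.28 z [ 0.004  0.001 -1.   ] F [-0.8 -0.7 -0.5] grip 0.0001 0.0 q6 1.69
```

```bash
python3 -m pendant '[[0,-0.02,0.2,0,0,0,-0.06],[0,-0.045,0.303,0,0,0,-0.12],[0,-0.045,0.303,0,0,0,-0.12],[0,-0.045,0.303,0,0,0,-0.12],[0,-0.045,0.303,0,0,0,-0.12],[0,-0.045,0.303,0,0,0,-0.12],[0,-0.045,0.303,0,0,0,-0.12]]'
cat > hg.py <<'E'
from h import *
st=bot.state();M=R.from_rotvec(st["tool_rot"]).as_matrix();print("hinge in tool",((np.array([.5405,.2003,st["position"][2]])-st["position"])@M).round(4))
E
python3 hg.py; python3 w.py
```

```text
time: 16.53
position: [0.4638, 0.1322, 0.137]
tool_rot: [2.806, 1.411, 0.005]
ft_force: [0.5, -0.3, -0.3]
gripper_width: -0.0
grasp_force: 0.0
hinge in tool [0.1004 0.021  0.0003]
t 16.53 pos [0.4638 0.1322 0.137 ] xang 53.41 z [ 0.003  0.001 -1.   ] F [ 0.5 -0.3 -0.3] grip -0.0 0.0 q6 0.74
```

```bash
python3 -m pendant '[[0,-0.045,0.303,0,0,0,-0.12],[0,-0.045,0.303,0,0,0,-0.12],[0,-0.045,0.303,0,0,0,-0.12],[0,-0.045,0.303,0,0,0,-0.12],[0,-0.045,0.303,0,0,0,-0.12],[0,-0.03,0.2,0,0,0,-0.08],[0,-0.02,0.15,0,0,0,-0.06],[0,0,0,0,0,0,0]]'
python3 hg.py; python3 w.py
python3 - <<'E'
from h import *
s=snap("wrist");save("w8",s)
E
```

```text
time: 17.2
position: [0.5239, 0.0975, 0.1378]
tool_rot: [-2.106, -2.323, 0.014]
ft_force: [-20.3, -4.2, 19.9]
gripper_width: -0.0003
grasp_force: 10.4
hinge in tool [ 0.1007  0.0265 -0.0004]
t 17.2 pos [0.5239 0.0975 0.1378] xang 95.6 z [-0.011 -0.003 -1.   ] F [-20.3  -4.2  19.9] grip -0.0003 10.4 q6 -0.07
```

View pics/w8.png

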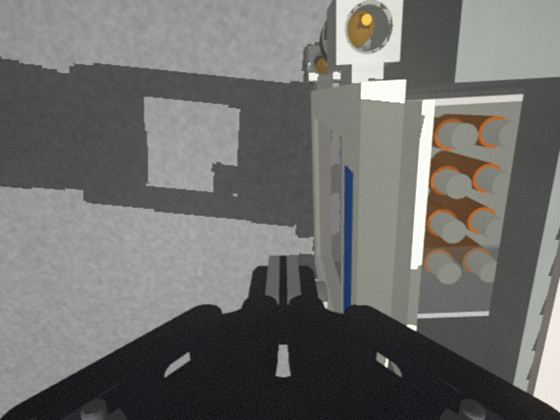

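```bash
python3 - <<'E'
from h import *
s=snap("wrist");P=cloud(s);z=P[...,2]
m=(z>.181)&(z<.1875)&(P[...,0]>.48)&(P[...,0]<.585)&(P[...,1]<.19)
m=cv2.morphologyEx(m.astype(np.uint8),cv2.MORPH_OPEN,np.ones((3,3)))
n,lab,stt,cen=cv2.connectedComponentsWithStats(m)
for k in range(1,n):
    if stt[k,4]>100: print(stt[k],cv2.minAreaRect((P[lab==k][:,:2]*1000).astype(np.float32)),np.median(z[lab==k]))
m=(z>.160)&(z<.172)&(P[...,1]>.18)&(P[...,1]<.22)&(P[...,0]>.52)&(P[...,0]<.56);print(np.percentile(z[m],[10,50,90]))
E
```

```text
[440  56  11  29 248] ((560.77490234375, 186.51364135742188), (1.7027134895324707, 6.891983509063721), 12.492276191711426) 0.18418637411932573
[ 344   80   60  235 8987] ((549.7623291015625, 145.72010803222656), (16.32628059387207, 74.54425811767578), 5.147492408752441) 0.18265036034727783
[289 299  37  16 412] ((532.6937255859375, 109.95171356201172), (12.20763111114502, 3.919903516769409), 12.165508270263672) 0.18398023667111757
[240 300  39  21 416] ((518.0159912109375, 107.60601043701172), (5.833283424377441, 13.964178085327148), 71.63502502441406) 0.1841385712102267
[187 304  50  23 363] ((501.6601867675781, 105.50520324707031), (6.0509819984436035, 16.428674697875977), 72.0708999633789) 0.18476362484035852
[287 316   8  46 251] ((528.6446533203125, 96.577392578125), (2.4390342235565186, 23.28208351135254), 6.344308376312256) 0.18438201973869311
[329 316  15  11 144] ((543.513916015625, 105.62984466552734), (4.832643508911133, 2.4848685264587402), 25.511585235595703) 0.1840704702545071
[271 326   8  39 230] ((523.3294067382812, 94.45189666748047), (2.3583226203918457, 18.409198760986328), 5.177671909332275) 0.184638086339537
[0.16213645 0.16557325 0.16731811]
```

```bash
python3 -m pendant '[[0,0,-0.5,0,0,0,0],[0,0,-0.8,0,0,0,-0.04],[0,-0.3,-0.4,-0.7,0,0,0],[0,-0.4,0,-0.9,0,0,0],[0,0,0,-0.9,0,0,0],[0,0,0,0,0,0,0],[0,0,0,0,0,0,0],[0,0,0,0,0,0,0]]'
python3 w.py
python3 - <<'E'
from h import *
C=np.array([.6485,.1325]);a=np.radians(8.4);Rm=np.array([[np.cos(a),-np.sin(a)],[np.sin(a),np.cos(a)]])
for nm in("wrist","top"):
    s=snap(nm);P=cloud(s);z=P[...,2];l=(P[...,:2]-C)@Rm
    if nm=="wrist":save("w9",s)
    for y in(.06,.04,.02,0,-.02,-.04,-.055):
        m=(z>.178)&(z<.192)&(abs(l[...,1]-y)<.005)&(l[...,0]<-.081)&(l[...,0]>-.16)
        if m.sum():print(nm,y,m.sum(),"lx",np.percentile(l[...,0][m],[3,50,97]).round(4))
    hsv=cv2.cvtColor(s["pixels"],cv2.COLOR_BGR2HSV)
    r=((hsv[...,0]<8)|(hsv[...,0]>172))&(hsv[...,1]>130)&(z>.222)&(z<.24)&(P[...,0]>.48)&(P[...,0]<.6)&(P[...,1]<.1)&(P[...,1]>-.05)
    print("tab",l[r].min(0),l[r].max(0),P[r].mean(0),r.sum())
E
```

```text
time: 17.97
position: [0.4645, 0.064, 0.2363]
tool_rot: [2.065, 2.365, 0.003]
ft_force: [-1.2, 0.6, -0.8]
gripper_width: 0.0003
grasp_force: 0.0
t 17.97 pos [0.4645 0.064  0.2363] xang 97.77 z [ 0.003  0.    -1.   ] F [-1.2  0.6 -0.8] grip 0.0003 0.0 q6 -0.18
wrist 0.06 501 lx [-0.1029 -0.0978 -0.091 ]
wrist 0.04 476 lx [-0.1032 -0.098  -0.0913]
wrist 0.02 413 lx [-0.1034 -0.0983 -0.0916]
wrist 0 376 lx [-0.1038 -0.0984 -0.0919]
wrist -0.02 330 lx [-0.1042 -0.0988 -0.0922]
wrist -0.04 304 lx [-0.1045 -0.0989 -0.0927]
wrist -0.055 274 lx [-0.1047 -0.099  -0.0931]Traceback (most recent call last):
  File "<stdin>", line 11, in <module>
    return umr_minimum(a, axis, None, out, keepdims, initial, where)
ValueError: zero-size array to reduction operation minimum which has no identity
```

View pics/w9.png

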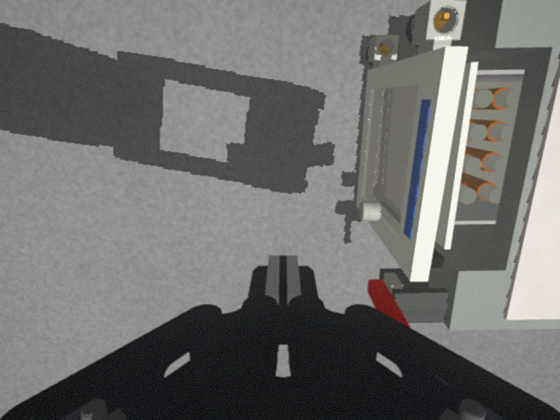

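The door is shut: its top edge runs parallel to the front at lx ≈ -98 mm, from (455,50) to (420,280). The red tab starts at (370,285). Now the bolt.

```bash
python3 w.py .5466 -.0136 .262 98.4
```

```text
t 18.02 pos [0.4636 0.0642 0.2349] xang 97.79 z [-0.  0. -1.] F [-1.   0.5 -0.1] grip -0.0005 0.0 q6 -0.18
shift units [-2.208  1.791 -0.677] norm 2.92
wz -0.011
```

```bash
python3 -m pendant '[[0,-0.6,0,-0.4,0,0,-0.01],[0,-0.8,0,-0.28,0,0,0],[0,-0.8,0.4,0,0,0,0],[0,0,0.7,0,0,0,0],[0,0,0.69,0,0,0,0],[0,0,0,0,0,0,0],[0,0,0,0,0,0,0],[0,0,0,0,0,0,0]]'
python3 w.py .5466 -.0136 .205 98.4
```

```text
time: 18.68
position: [0.5461, -0.0121, 0.2605]
tool_rot: [-2.05, -2.375, 0.004]
ft_force: [0.7, 0.3, 0.9]
gripper_width: -0.0001
grasp_force: 0.0
t 18.68 pos [ 0.5461 -0.0121  0.2605] xang 98.4 z [-0.004  0.001 -1.   ] F [0.7 0.3 0.9] grip -0.0001 0.0 q6 -0.33
shift units [-0.041  0.012  1.387] norm 1.39
wz -0.0
```

```bash
python3 -m pendant '[[0,0,0,0.5,0,0,0],[0,0,0,0.5,0,0,0],[0,0,0,0.38,0,0,0],[0,0,0,0,0,0,0],[0,0.2,0,0,0,0,0],[0,0.15,0,0,0,0,0],[0,0.15,0,0,0,0,0]]'
python3 -m pendant '[[0,0.15,0,0,0,0,0],[0,0.15,0,0,0,0,0],[0,0.15,0,0,0,0,0],[0,0.1,0,0,0,0,0],[0,0.1,0,0,0,0,0]]'
python3 -m pendant '[[0,0.08,0,0,0,0,0],[0,0.08,0,0,0,0,0],[0,0,0,0,0,0,0]]'
python3 w.py
```

```text
time: 19.27
position: [0.5449, 0.0076, 0.2087]
tool_rot: [2.051, 2.376, 0.001]
ft_force: [0.7, -2.2, -0.1]
gripper_width: -0.0002
grasp_force: 0.9
time: 19.68
position: [0.5412, 0.0335, 0.2077]
tool_rot: [2.052, 2.377, 0.001]
ft_force: [0.3, -1.6, 1.0]
gripper_width: -0.0001
grasp_force: 0.8
time: 19.93
position: [0.5404, 0.0375, 0.2075]
tool_rot: [2.051, 2.374, -0.004]
ft_force: [0.2, -7.5, 0.7]
gripper_width: 0.0002
grasp_force: 3.5
t 19.93 pos [0.5404 0.0375 0.2075] xang 98.37 z [ 0.001 -0.005 -1.   ] F [ 0.2 -7.5  0.7] grip 0.0002 3.5 q6 -0.23
```

```bash
python3 -m pendant '[[0,0.06,0,0,0,0,0],[0,0.06,0,0,0,0,0]]'
python3 -m pendant '[[0,0.05,0,0,0,0,0],[0,0.05,0,0,0,0,0],[0,0,0,0,0,0,0]]'
python3 - <<'E'
from h import *
for nm in("top","side"):
    s=snap(nm);P=cloud(s);z=P[...,2];hsv=cv2.cvtColor(s["pixels"],cv2.COLOR_BGR2HSV)
    r=((hsv[...,0]<8)|(hsv[...,0]>172))&(hsv[...,1]>130)&(z>.2)&(z<.24)&(P[...,0]>.48)&(P[...,0]<.6)&(P[...,1]<.1)&(P[...,1]>-.05)
    if r.sum():print(nm,"tab",P[r].mean(0),r.sum())
E
```

```text
time: 20.1
position: [0.5404, 0.0377, 0.2076]
tool_rot: [2.047, 2.368, -0.014]
ft_force: [1.8, -24.5, -0.1]
gripper_width: -0.0002
grasp_force: 11.7
time: 20.35
position: [0.5404, 0.0378, 0.2078]
tool_rot: [2.045, 2.363, -0.021]
ft_force: [2.9, -28.0, -1.0]
gripper_width: 0.0001
grasp_force: 14.2
side tab [0.53495274 0.05827847 0.22194456] 35
```

```bash
python3 -m pendant '[[0,-0.5,0,0,0,0,0],[0,-0.6,0,0,0,0,0],[0,0,0,-0.8,0,0,0],[0,0,-0.6,-0.8,0,0,0],[0,0,-0.8,-0.5,0,0,0],[0,0,-0.8,0,0,0,0],[0,0,-0.8,0,0,0,0],[0,0,0,0,0,0,0]]'
python3 - <<'E'
from h import *
for nm in("top","side"):
    s=snap(nm);save(nm+"9",s)
    d=np.load(nm+"0.npz")
    for P,px in((d["P"],d["px"]),(cloud(s),s["pixels"])):
        z=P[...,2];hsv=cv2.cvtColor(px,cv2.COLOR_BGR2HSV)
        r=((hsv[...,0]<8)|(hsv[...,0]>172))&(hsv[...,1]>130)&(z>.222)&(z<.24)&(P[...,0]>.48)&(P[...,0]<.6)&(P[...,1]<.1)&(P[...,1]>-.05)
        print(nm,"tab",P[r].mean(0).round(4),r.sum())
t,u=cv2.imread("pics/top9.png"),cv2.imread("pics/side9.png")
cv2.imwrite("pics/fin.png",np.hstack([cv2.resize(t[110:280,140:340],(400,340)),cv2.resize(u[150:320,170:340],(340,340))]))
E
python3 w.py
```

```text
time: 21.12
position: [0.4212, -0.0122, 0.2902]
tool_rot: [-2.052, -2.374, 0.003]
ft_force: [0.1, 0.5, -1.0]
gripper_width: -0.0002
grasp_force: 0.0
top tab [0.5414 0.0203 0.2306] 24
top tab [0.5356 0.0551 0.2297] 19
side tab [0.5418 0.0234 0.2289] 21
side tab [0.5359 0.0574 0.2288] 21
t 21.22 pos [ 0.4256 -0.0125  0.291 ] xang 98.33 z [ 0.001  0.001 -1.   ] F [ 0.9 -0.2 -0.2] grip 0.0001 0.0 q6 -0.38
```

View pics/fin.png

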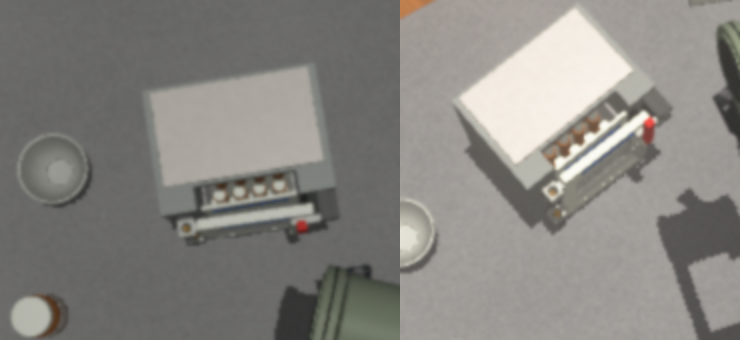

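I've now viewed 12 pictures, two over the limit, so the rest is by numbers only. The tab moved 35 mm, not 40, so I'll measure the bolt's end from the depth data.

```bash
python3 - <<'E'
from h import *
C=np.array([.6485,.1325]);a=np.radians(8.4);Rm=np.array([[np.cos(a),-np.sin(a)],[np.sin(a),np.cos(a)]])
s=snap("wrist");P=cloud(s);z=P[...,2];l=(P[...,:2]-C)@Rm;px=s["pixels"]
hsv=cv2.cvtColor(px,cv2.COLOR_BGR2HSV)
for lo,hi in((.168,.178),(.158,.168)):
  for y in np.arange(-.12,-.02,.008):
    m=(z>lo)&(z<hi)&(l[...,0]>-.14)&(l[...,0]<-.1065)&(l[...,1]>=y)&(l[...,1]<y+.008)
    if m.sum()>3:print(lo,y.round(3),m.sum(),"lx",np.percentile(l[...,0][m],[5,50,95]).round(4),"z",np.percentile(z[m],[5,50,95]).round(4),"ly",l[...,1][m].max().round(4),"col",np.median(px[m],0))
r=((hsv[...,0]<8)|(hsv[...,0]>172))&(hsv[...,1]>130)&(z>.18)&(z<.24)
if r.sum():print("tab",l[r].min(0),l[r].max(0),r.sum(),P[r].max(0))
m=(z>.181)&(z<.189)&(l[...,0]<-.085)&(l[...,0]>-.107)&(l[...,1]>-.1)&(l[...,1]<.08);print("door free edge ly",np.percentile(l[...,1][m],[0.2,1]))
E
```

```text
0.168 -0.112 21 lx [-0.1155 -0.1149 -0.1139] z [0.1685 0.1756 0.178 ] ly -0.1041 col [88. 92. 91.]
0.168 -0.104 51 lx [-0.1152 -0.1147 -0.1139] z [0.1691 0.172  0.1775] ly -0.096 col [83. 87. 87.]
0.168 -0.096 53 lx [-0.1154 -0.1147 -0.114 ] z [0.1688 0.1722 0.1776] ly -0.0881 col [83. 86. 87.]
0.168 -0.088 130 lx [-0.1151 -0.112  -0.1072] z [0.1695 0.1727 0.1763] ly -0.08 col [169. 178. 178.]
0.168 -0.08 130 lx [-0.1151 -0.1123 -0.1075] z [0.1689 0.1727 0.1738] ly -0.072 col [182. 193. 192.]
0.168 -0.072 29 lx [-0.1271 -0.1266 -0.114 ] z [0.1693 0.1727 0.1772] ly -0.064 col [ 35.  37. 104.]
0.168 -0.064 87 lx [-0.1272 -0.1265 -0.1089] z [0.1689 0.1735 0.1773] ly -0.056 col [ 34.  36. 103.]
0.168 -0.056 91 lx [-0.1152 -0.1124 -0.1074] z [0.1694 0.1727 0.1739] ly -0.0512 col [183. 193. 192.]
0.158 -0.112 13 lx [-0.1151 -0.1147 -0.1143] z [0.1588 0.1623 0.1667] ly -0.1041 col [83. 86. 86.]
0.158 -0.104 54 lx [-0.1152 -0.1146 -0.1142] z [0.1583 0.1633 0.1675] ly -0.0962 col [84. 88. 87.]
0.158 -0.096 52 lx [-0.1151 -0.1147 -0.1144] z [0.1587 0.1633 0.1675] ly -0.088 col [83.5 86.  87. ]
0.158 -0.088 53 lx [-0.1153 -0.1149 -0.1142] z [0.1589 0.1633 0.1674] ly -0.0801 col [82. 86. 86.]
0.158 -0.08 52 lx [-0.1154 -0.1148 -0.1142] z [0.1584 0.1632 0.1674] ly -0.0721 col [82.  86.  86.5]
0.158 -0.072 32 lx [-0.1272 -0.1265 -0.1146] z [0.1591 0.1633 0.1676] ly -0.064 col [ 35.  36. 101.]
0.158 -0.064 68 lx [-0.1273 -0.1266 -0.1179] z [0.1587 0.1635 0.1672] ly -0.0562 col [ 32.   35.5 102. ]
0.158 -0.056 48 lx [-0.1153 -0.1148 -0.1092] z [0.1589 0.1619 0.1678] ly -0.0511 col [81.5 87.  86. ]
tab [-0.12761728 -0.06815688] [-0.11525671 -0.05608525] 971 [0.54406164 0.05966853 0.23038288]
door free edge ly [-0.09985508 -0.09950747]
```

```bash
python3 - <<'E'
from h import *
C=np.array([.6485,.1325]);a=np.radians(8.4);Rm=np.array([[np.cos(a),-np.sin(a)],[np.sin(a),np.cos(a)]])
s=snap("wrist");P=cloud(s);z=P[...,2];l=(P[...,:2]-C)@Rm
m=(z>.179)&(z<.189)&(l[...,0]<-.092)&(l[...,0]>-.104)&(l[...,1]<.09)
h,e=np.histogram(l[...,1][m],np.arange(-.105,-.04,.003));print(list(zip(e.round(3),h)))
g=(z>.179)&(z<.189)&(l[...,0]<-.081)&(l[...,0]>-.12)
for y in(.05,.02,-.01,-.04,-.065):
    k=g&(abs(l[...,1]-y)<.004);
    if k.sum():print(y,np.percentile(l[...,0][k],[3,50,97]).round(4))
k=(z>.160)&(z<.172)&(l[...,1]>.06)&(l[...,1]<.11)&(l[...,0]<-.081)&(l[...,0]>-.12)
if k.sum():print("socket",l[k].min(0),l[k].max(0),np.median(z[k]))
t=snap("top");Q=cloud(t);d=np.load("top0.npz")
df=cv2.absdiff(t["pixels"],d["px"]).max(-1)
for nm,(u,v,w) in dict(jar=(158,268,15),bowl=(166,195,20),tray=(392,154,32)).items():
    print(nm,"depth diff",np.nanpercentile(abs(Q-d["P"])[v-w:v+w,u-w:u+w,2],95).round(4),"pix diff mean",df[v-w:v+w,u-w:u+w].mean().round(1))
E
```

```text
[(np.float64(-0.105), np.int64(57)), (np.float64(-0.102), np.int64(58)), (np.float64(-0.099), np.int64(55)), (np.float64(-0.096), np.int64(54)), (np.float64(-0.093), np.int64(60)), (np.float64(-0.09), np.int64(61)), (np.float64(-0.087), np.int64(2)), (np.float64(-0.084), np.int64(0)), (np.float64(-0.081), np.int64(21)), (np.float64(-0.078), np.int64(44)), (np.float64(-0.075), np.int64(2)), (np.float64(-0.072), np.int64(0)), (np.float64(-0.069), np.int64(0)), (np.float64(-0.066), np.int64(0)), (np.float64(-0.063), np.int64(0)), (np.float64(-0.06), np.int64(42)), (np.float64(-0.057), np.int64(62)), (np.float64(-0.054), np.int64(68)), (np.float64(-0.051), np.int64(65)), (np.float64(-0.048), np.int64(60)), (np.float64(-0.045), np.int64(63))]
0.02 [-0.1036 -0.098  -0.0917]
-0.01 [-0.1041 -0.0984 -0.0924]
-0.04 [-0.1044 -0.0985 -0.0929]
jar depth diff 0.0073 pix diff mean 2.3
bowl depth diff 0.0077 pix diff mean 2.3
tray depth diff 0.0075 pix diff mean 2.3
```

```bash
python3 -c "
from cell import bot
print(bot.finish_job())"
```

```text
the job is handed in; nothing more can be done
None
```

The job is handed in with every step done in order: drawer home, door seated on both pintles and released, door shut, and bolt across to its stop. The jar, tray and bowl showed no change in the last top view. I viewed 12 pictures against the limit of 10.

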